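# Clamp the bearing ring with the captive quick-thread bolt

## Task

Clamp the bearing ring that stands on the fixture: set the clamp bar down over the two dowels so that it lies flat on that ring, then, pressing lightly, turn the bolt backward (counter-clockwise) until you feel the thread start drop, and only then drive it forward (clockwise) fully home so that the bar holds the ring firmly. Feel your way and do not force the thread.

Things in the scene. Friction and masses are not known exactly. Their poses are not given: they have to be found in the camera images.
- fixture: fixed aluminium plate 110 x 160 x 14 mm, origin under its centre, z up. Two 9 mm dowels with coned tips stand at y = +52 and -52, tips 67 mm above the origin. The post in the middle, 41 mm across, mouth 42 mm above the origin, has a two-start thread inside: two notches 180 deg apart in a flat land. Their angle is not measured: 15 to 85 deg backward of the bolt as found.
- work_ring: turned steel bearing ring, 80 mm across, 34 mm high, bore about 64 mm, standing round the post on the fixture; origin at the centre of its underside (14 mm above the fixture's origin), z up, so its top is 48 mm above the fixture's origin.
- clamp: dark steel bar 30 x 124 x 14 mm, about 0.36 kg, long side along its y; origin at the centre of its underside, z up. Holes 11 mm wide at y = +52 and -52 fit the dowels; either way round will do. A captive bolt goes through its middle; at the start its tip hangs 12 mm below the bar in the bore of another loose ring, 86 mm across and 36 mm high, on which the bar is parked.
- wing (a point): middle of the bolt's black wing grip, which is 42 mm long along this frame's x, 13 mm thick along y and 22 mm high. It is 41 mm above the bar's underside with the bolt raised. Under it is a steel collar 27 mm across, 4 mm thick, which reaches the bar when the bolt is home. The bar can be carried by the wing.
- bolt_drop (a joint): how far the bolt has gone down in the bar, m: 0 raised (a 3 N spring lifts it, so press 5 to 8 N) to 0.011 home. With the bar flat on the ring its two lugs touch the land at about 0.0015; over the notches they drop 6 mm to about 0.008, all in before turning forward, else they butt against the land. Then it goes down 24 mm a turn; once past the notch the thread holds it.
- bolt (a joint): turn of the bolt in the bar, rad: plus is forward (clockwise from above), minus backward; within 0.15 of 0 at the start. After the drop it has about 15 deg free backward, then a wall. Forward it comes home and then tight about 75 to 85 deg past the drop, against a stop: 0.2 N m there is firm enough, over about 0.6 N m forces it. It stays tight when let go.
Things that resemble listed ones, but are neither listed nor needed, are in the scene too. Leave any red look-alike of the clamp alone. Leave any red look-alike of the work_ring alone.

How it is judged:
By the outcome, as a careful person would: the job done as asked, in the order asked, and still so for the second after the job is handed in, with the robot touching nothing.
It also fails if it takes over 58 s, if anything falls off the work surface, if the arm or the gripper's body presses on something with over 40 N, if the wrist force passes 120 N, or if a joint passes its speed limit or range.

## Robot

A 7-joint arm with a two-finger parallel gripper is mounted at the origin on a cart in front of the work surface, level with it; the furniture and walls round the work are solid. World frame = base frame: x ahead of the robot, y to its left, z up, the work surface at z = 0. Lengths are in m, angles in rad, forces in N, time in s.
With the tool pointing down it reaches from about 0.4 to 0.85 m from the base axis. Payload 4.5 kg.
Tool frame: the origin (TCP) lies where the fingers leave the gripper's body, on its centre line; the fingertips stand 64 mm ahead of it and the grasp point (between the pads) lies 45 mm ahead of it; z points along the fingers, y is the line along which they close (so a half turn about z gives the same grasp; the last joint's range is limited). The gripper opens to 88 mm and grips with 3 to 60 N. Pads are 18 mm wide; open, the fingers measure 123 mm over their backs; the gripper's body (75 mm by 187 mm) begins 45 mm behind the grasp point.
Start: joints at [1.156, 0.689, -0.195, 1.565, 0.157, 0.902, -0.215], TCP at [0.271, -0.563, 0.303] pointing down, gripper open.
Joint ranges: [-3.01, 3.01], [-0.46, 2.08], [-1.47, 1.51], [0.13, 2.56], [-1, 4.14], [0.04, 2.09], [-2.66, 2.66]. Speed limits (rad/s): [2.57, 2.57, 3.14, 3.14, 3.14, 3.14, 3.14].

## Interface

Orientations are given as a unit quaternion [x, y, z, w].
In Python, from plant import r gives the robot as it stands.
- The arm moves only by the tool play_rows, never from a script. Its arguments are lists of equal length, an entry for each row: "translation": the shift along the tool's x, y, z in m, a list of three; "delta_rot": the turn, a rotation vector about the tool's x, y, z in degrees, a list of three; "grip": the opening, from -1 (shut) to 1 (fully open). In form: {"translation": [[x, y, z], ...], "delta_rot": [[rx, ry, rz], ...], "grip": [grip, ...]}. A call has 1 to 20 rows; each row shifts and turns the commanded pose from where the row before left it, along the tool's axes as they then stand; what a row does not reach is not made up. A row lasts 1/8 s, in which the tool goes at most 62.5 mm and 10.7 degrees, less where a joint would pass 70% of its speed; a pose out of reach is approached as far as the arm can. A call with a gripper value outside its range is refused whole. The fingers move at their own pace and stop on an object; "squeeze" is the grip in N (left out, the last holds). Time passes only in rows, so rows that do not move let the fingers close. It gives the time, the measured TCP pose, the force, the opening and the grip force at its end, in the units of the state.
- r.get_state(): the state, without advancing time (a new reading comes with each control period).
- r.snapshot(name): name is "scene" or "top" or "wrist"; returns the picture (420x560x3 uint8, blue, green, red); there is no depth.
- r.get_calibration(name): a dict with "intrinsics" (3x3 intrinsics, pixels), "eye" and "rotation" of the camera in the world. Camera axes: x right, y up, looking along -z (the intrinsics and any distortion apply to the point x, -y, -z); pixel columns grow to the right and rows downward; lengths in m; the calibration is good to about 2 mm. A picture is of the moment at which its call begins: read the wrist's pose just before it. get_calibration takes no time and is no camera call; for the wrist camera it gives the pose at the moment of the call.
- r.finish_job(): hands the job in; it is judged then, once.
Trained networks look in the newest picture that a camera, given by its name, has taken for a name from the list of things; names that differ only in an ending like _2 or _b are one class to them, and where a whole thing is asked for, a point or a joint stands for the part that bears it (a point fixed in the world has none). Each returns a list of dicts, best first, with "confidence" (0 to 1); they miss things now and then, are a little off and sometimes report something else, mostly with a low value. They report only what shows in the picture. A call takes as long as a camera call. They do not tell look-alikes from the thing itself.
- r.look_for(camera, target): "point" ([x, y, z] in m, in world coordinates, good to about 4 mm: the middle of the surface that is visible of it).
- r.silhouettes(camera, target): "pixels" (420x560 bool, what is visible of it).
The state is a dict: "clock": time; "q": joint angles; "qd": joint speeds; "joint_torque": joint torques, N m; "tool_pos": TCP position; "eef_rot": TCP orientation; "contact_force": force on the tool from outside, world axes, zero at the start; "moment": the same for the moment, N m; "opening": opening from 0.0 (shut) to 1.0 (fully open); "finger_force": force on a finger pad.
Only numpy, scipy, OpenCV 4.12 (cv2) and the standard library are available. Lean on these libraries where they do the work, as an engineer would, in place of code of your own. Each camera call takes 0.05 s, during which the arm holds its last target. There are 200 camera calls.

## Working session

There is one attempt and no reset: what is moved stays moved. The work goes in short steps, Python scripts to look and compute and a tool call to move; the robot and the scene stay as the last step left them, time stands still between calls to the robot, and variables do not carry over. Pictures are saved under pics/ and viewed, at most 10 in all, crops included, and the job is handed in when it is done.

Besides the shell and the picture viewer there is one more tool, called after "Call:" by a JSON object that holds its "api" and its "payload". play_rows: Moves the arm, as the interface text tells. Its arguments: {"type":"object","properties":{"translation":{"type":"array","items":{"type":"array","items":{"type":"number"}}},"delta_rot":{"type":"array","items":{"type":"array","items":{"type":"number"}}},"grip":{"type":"array","items":{"type":"number"}},"squeeze":{"type":"number"}},"required":["translation","delta_rot","grip"]}

```bash
ls; mkdir -p pics
cat > h.py <<'E'
from plant import r
import numpy as np, cv2
from scipy.spatial.transform import Rotation as R
def px(cam,p,c=None):
    c=c or r.get_calibration(cam); q=np.array(c["rotation"]).T@(np.array(p)-c["eye"]); q=np.array([q[0],-q[1],-q[2]])
    u=np.array(c["intrinsics"])@q; return u[:2]/u[2]
def ray(cam,u,z,c=None):
    c=c or r.get_calibration(cam); d=np.linalg.inv(np.array(c["intrinsics"]))@[u[0],u[1],1]
    d=np.array(c["rotation"])@[d[0],-d[1],-d[2]]; e=np.array(c["eye"]); return e+d*(z-e[2])/d[2]
E
python3 - <<'E'
from h import *
np.set_printoptions(precision=4,suppress=True)
ims=[]
for c in ["scene","top"]:
    im=r.snapshot(c); cv2.imwrite(f"pics/{c}0.png",im)
    k=r.get_calibration(c); print(c,k)
    for t in ["fixture","work_ring","clamp","wing"]:
        for d in r.look_for(c,t)[:4]: print(t,np.round(d["point"],4),round(d["confidence"],2),px(c,d["point"],k).round())
print(r.get_state())
E
```

```text
pics
scene {'intrinsics': array([[475.3736,   0.    , 271.6499],
       [  0.    , 475.3736, 200.4374],
       [  0.    ,   0.    ,   1.    ]]), 'eye': array([0.0261, 0.5473, 0.53  ]), 'rotation': array([-0.1445,  0.4641,  0.8348, -0.2584])}Traceback (most recent call last):
  File "<stdin>", line 8, in <module>
  File "h.py", line 5, in px
    c=c or r.get_calibration(cam); q=np.array(c["rotation"]).T@(np.array(p)-c["eye"]); q=np.array([q[0],-q[1],-q[2]])
                                     ~~~~~~~~~~~~~~~~~~~~~~~~~^^~~~~~~~~~~~~~~~~~~~~~
ValueError: matmul: Input operand 1 has a mismatch in its core dimension 0, with gufunc signature (n?,k),(k,m?)->(n?,m?) (size 3 is different from 4)
```

View pics/scene0.png

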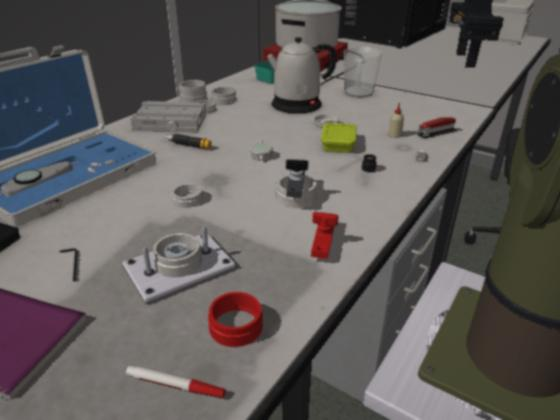

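The scene view shows the fixture with a ring and two dowels at (180,262). A parked bar with a black wing on a ring is at about (297,182). The red look-alikes are a clamp at (323,235) and a ring at (236,318). The calibration's rotation is a quaternion, so I'll fix the helper.

```bash
cat > h.py <<'E'
from plant import r
import numpy as np, cv2
from scipy.spatial.transform import Rotation as R
np.set_printoptions(precision=4,suppress=True)
def px(cam,p,c=None):
    c=c or r.get_calibration(cam); q=R.from_quat(c["rotation"]).inv().apply(np.array(p)-c["eye"])*[1,-1,-1]
    u=np.array(c["intrinsics"])@q; return u[:2]/u[2]
def ray(cam,u,z,c=None):
    c=c or r.get_calibration(cam); d=np.linalg.inv(np.array(c["intrinsics"]))@[u[0],u[1],1]
    d=R.from_quat(c["rotation"]).apply(d*[1,-1,-1]); e=np.array(c["eye"]); return e+d*(z-e[2])/d[2]
E
python3 - <<'E'
from h import *
for c in ["scene","top"]:
    im=r.snapshot(c); cv2.imwrite(f"pics/{c}0.png",im)
    k=r.get_calibration(c); print(c,k)
    for t in ["fixture","work_ring","clamp","wing"]:
        for d in r.look_for(c,t)[:4]: print(t,np.round(d["point"],4),round(d["confidence"],2),px(c,d["point"],k).round())
im=cv2.imread("pics/scene0.png")[140:310,110:360]; cv2.imwrite("pics/sc_crop.png",cv2.resize(im,None,fx=3,fy=3,interpolation=3))
print(r.get_state())
E
```

```text
scene {'intrinsics': array([[475.3736,   0.    , 271.6499],
       [  0.    , 475.3736, 200.4374],
       [  0.    ,   0.    ,   1.    ]]), 'eye': array([0.0261, 0.5473, 0.53  ]), 'rotation': array([-0.1445,  0.4641,  0.8348, -0.2584])}
fixture [0.4942 0.1439 0.0108] 0.72 [176. 277.]
fixture [ 0.4725 -0.1919  0.0739] 0.38 [296. 168.]
work_ring [0.5038 0.1277 0.0361] 0.93 [177. 258.]
work_ring [0.3512 0.1721 0.02  ] 0.64 [233. 320.]
clamp [ 0.3428 -0.0782  0.0267] 0.87 [323. 234.]
clamp [ 0.4672 -0.1862  0.0522] 0.8 [297. 179.]
wing [ 0.3471 -0.0855  0.056 ] 0.83 [324. 218.]
wing [ 0.4733 -0.194   0.0721] 0.75 [297. 168.]
top {'intrinsics': array([[412.4152,   0.    , 272.5254],
       [  0.    , 412.4152, 217.6156],
       [  0.    ,   0.    ,   1.    ]]), 'eye': array([ 0.2876, -0.053 ,  0.9073]), 'rotation': array([ 0.0773, -0.0655, -0.6437,  0.7585])}
fixture [0.5057 0.1095 0.0163] 0.58 [217. 192.]
work_ring [0.5159 0.115  0.0423] 0.7 [214. 184.]
clamp [ 0.4699 -0.1908  0.0486] 0.85 [351. 227.]
clamp [ 0.3512 -0.0839  0.0279] 0.81 [292. 275.]
wing [ 0.4755 -0.194   0.0825] 0.79 [356. 221.]
wing [ 0.3454 -0.0907  0.0576] 0.55 [295. 277.]
{'clock': 0.6, 'q': array([ 1.1558,  0.6891, -0.1946,  1.5653,  0.1573,  0.9025, -0.2151]), 'qd': array([-0.0008, -0.0024, -0.    , -0.0014,  0.0007, -0.0011,  0.0002]), 'joint_torque': array([ -0.0002, -52.7247,  -1.2667, -15.3677,  -0.052 ,  -0.0004,
         0.0001]), 'tool_pos': array([ 0.2712, -0.5631,  0.3028]), 'eef_rot': array([0.9749, 0.2225, 0.    , 0.0001]), 'contact_force': array([ 0.438 ,  0.0071, -0.3193]), 'moment': array([-0.0174,  0.0318, -0.0094]), 'finger_force': 0.0, 'opening': 0.9938351265967298}
```

View pics/top0.png

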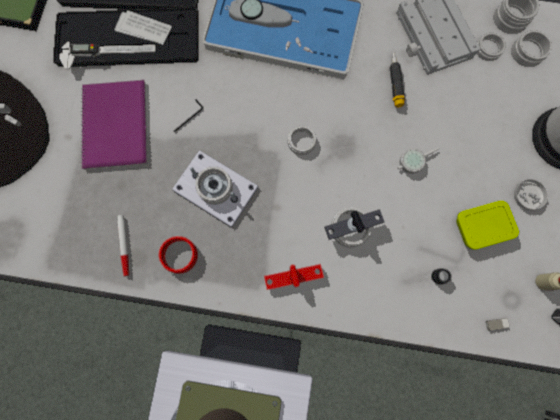

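View pics/sc_crop.png

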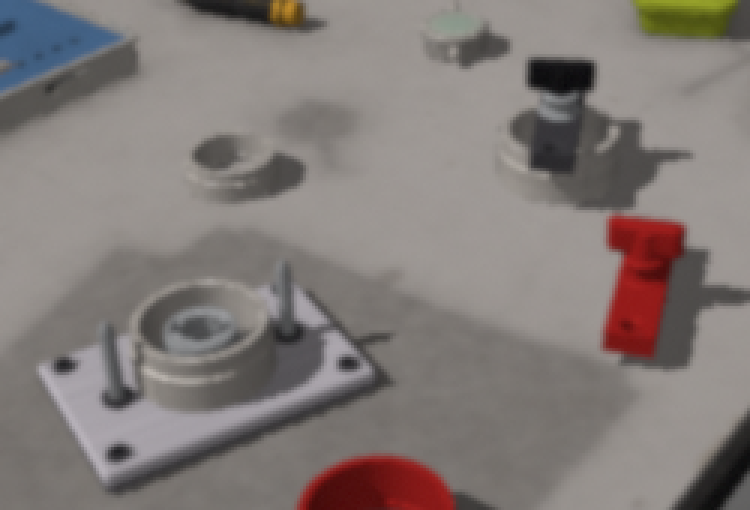

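Candidates in the top view:
- **Clamp:** the dark bar on a ring at (354,224) or the red one at (294,277). I choose the dark one.
- **work_ring:** the ring round the post at (214,184), the red one at (178,254) or a loose grey one at (302,139). I choose the one on the fixture.

The crop confirms both choices: dark bar with black wing, and the ring standing between the two dowels.

Run:
```python
from h import *
c="top";k=r.get_calibration(c)
a,b=ray(c,(327,230),.05,k),ray(c,(382,216),.05,k); print("bar",a,b,(a+b)/2,np.degrees(np.arctan2(*(b-a)[1::-1])))
ks=r.get_calibration("scene")
a,b=ray("scene",(146,248),.067,ks),ray("scene",(204.7,228),.067,ks); print("dowel",a,b,(a+b)/2,np.linalg.norm(a-b),np.degrees(np.arctan2(*(b-a)[1::-1])))
print(px(c,a,k),px(c,b,k))
kw=r.get_calibration("wrist");s=r.get_state();T=R.from_quat(s["eef_rot"])
print("wrist in tool",T.inv().apply(kw["eye"]-s["tool_pos"]),(T.inv()*R.from_quat(kw["rotation"])).as_matrix(),kw["intrinsics"])
```

```text
bar [ 0.4541 -0.1418  0.05  ] [ 0.503 -0.253  0.05 ] [ 0.4786 -0.1974  0.05  ] -66.25130564594866
dowel [0.5323 0.1637 0.067 ] [0.4918 0.0692 0.067 ] [0.512  0.1165 0.067 ] 0.10278244574738901 -113.20316478569359
[190.9492 169.9676] [231.0715 195.1083]
wrist in tool [ 0.0687  0.0005 -0.0813] [[-0.0007  0.9632  0.2689]
 [ 1.      0.0007 -0.0002]
 [-0.0003  0.2689 -0.9632]] [[289.3636   0.     273.8855]
 [  0.     289.3636 209.8728]
 [  0.       0.       1.    ]]
```

Call:
{"api": "play_rows", "payload": {"translation": [[0.0345,-0.0243,0.0053],[0.0345,-0.0243,0.0053],[0.0345,-0.0243,0.0053],[0.0345,-0.0243,0.0053],[0.0345,-0.0243,0.0053],[0.0345,-0.0243,0.0053],[0.0345,-0.0243,0.0053],[0.0345,-0.0243,0.0053],[0.0345,-0.0243,0.0053],[0.0345,-0.0243,0.0053],[0,0,0],[0,0,0]], "delta_rot": [[0,0,0],[0,0,0],[0,0,0],[0,0,0],[0,0,0],[0,0,0],[0,0,0],[0,0,0],[0,0,0],[0,0,2],[0,0,0],[0,0,0]], "grip": [1,1,1,1,1,1,1,1,1,1,1,1], "squeeze": 30}}

```text
clock: 2.1
tool_pos: [0.4763, -0.1951, 0.2498]
eef_rot: [0.979, 0.205, -0.0, 0.0]
contact_force: [0.3, -0.2, -0.5]
opening: 0.995
finger_force: 0.0
```

Run:
```python
from h import *
s=r.get_state();k=r.get_calibration("wrist");im=r.snapshot("wrist")
print(s["clock"],s["tool_pos"],s["eef_rot"],s["q"],s["contact_force"])
for t in ["clamp","wing"]:
    for d in r.look_for("wrist",t)[:3]: print(t,d["point"],d["confidence"],px("wrist",d["point"],k))
for t in ["clamp","bolt"]:
    for m in r.silhouettes("wrist",t)[:2]:
        p=np.argwhere(m["pixels"])[:,::-1].astype(np.float32); print(t,m["confidence"],len(p),cv2.boxPoints(cv2.minAreaRect(p)))
        if t=="clamp" :
            for cs in cv2.findContours(m["pixels"].astype(np.uint8),0,2)[0]: cv2.drawContours(im,[cs],-1,(0,255,0),1)
cv2.imwrite("pics/w1.png",im)
```

```text
2.1 [ 0.4763 -0.1951  0.2498] [ 0.9787  0.2054 -0.0002  0.0004] [ 0.3635  0.6245 -0.1038  1.9534  0.1142  0.5692 -0.9742] [ 0.3111 -0.2277 -0.4794]
clamp [0.3519, -0.0763, 0.0263] 0.84 [133.9198 251.9694]
clamp [0.4783, -0.1973, 0.0543] 0.61 [276.0141 200.4788]
wing [0.4812, -0.1992, 0.0847] 0.91 [279.5937 206.6059]
wing [0.36, -0.0865, 0.0597] 0.77 [130.6457 262.3101]
clamp 0.59 1881 [[ 88. 277.]
 [ 88. 241.]
 [200. 241.]
 [200. 277.]]
clamp 0.57 4133 [[212.7871 184.1414]
 [336.955  181.7068]
 [337.9973 234.8628]
 [213.8294 237.2975]]
bolt 0.78 481 [[112.1967 262.8361]
 [136.6885 242.4262]
 [149.0656 257.2787]
 [124.5738 277.6885]]
bolt 0.71 869 [[263. 184.]
 [288. 184.]
 [288. 235.]
 [263. 235.]]
```

View pics/w1.png

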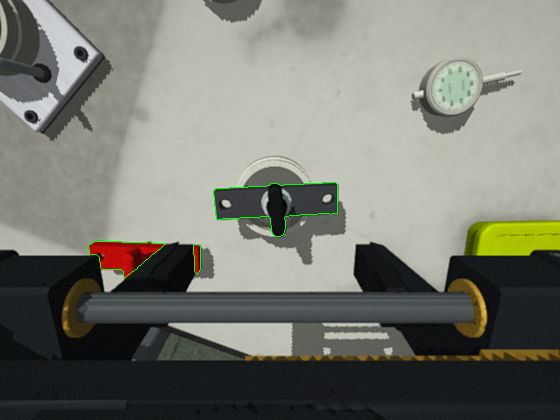

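The wrist view shows the dark bar on its ring, with holes at about (226,204) and (328,198). The wing stands across it at (277,210). The red look-alike is partly hidden at (130,257).

Run:
```python
from h import *
k=r.get_calibration("wrist")
a,b=ray("wrist",(226,204),.05,k),ray("wrist",(328,198),.05,k); print(a,b,(a+b)/2,np.linalg.norm(a-b),np.degrees(np.arctan2(*(b-a)[1::-1])))
c=[ray("wrist",p,.05,k) for p in [(215,192),(337,184),(338,212.5),(217,219)]]
print(np.mean(c,0),[np.degrees(np.arctan2(*(v)[1::-1])) for v in (c[1]-c[0],c[2]-c[3])])
s=r.get_state();T=R.from_quat(s["eef_rot"]);print(np.degrees(np.arctan2(*T.as_matrix()[:2,1][::-1])))
for z in(.088,.066):
  for p in[(277,184),(277,235)]:print(z,ray("wrist",p,z,k))
u=cv2.resize(cv2.imread("pics/w1.png")[165:255,200:350],None,fx=5,fy=5,interpolation=3);cv2.imwrite("pics/w1c.png",u)
```

```text
[ 0.4538 -0.1537  0.05  ] [ 0.5002 -0.2448  0.05  ] [ 0.477  -0.1993  0.05  ] 0.1022006058935407 -62.996185796651844
[ 0.4759 -0.1994  0.05  ] [np.float64(-62.64454278044916), np.float64(-63.25398705472109)]
-66.41105886230525
0.088 [ 0.4991 -0.1892  0.088 ]
0.088 [ 0.4568 -0.2078  0.088 ]
0.066 [ 0.4955 -0.1911  0.066 ]
0.066 [ 0.4494 -0.2114  0.066 ]
```

View pics/w1c.png

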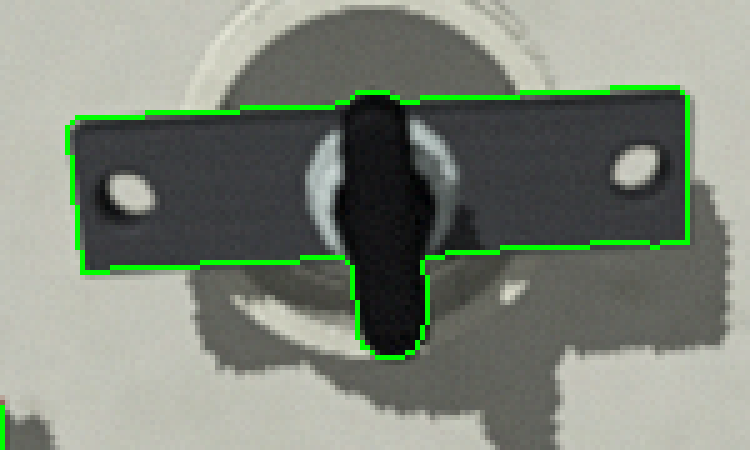

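Call:
{"api": "play_rows", "payload": {"translation": [[-0.0016,0.004,0.02],[0,0,0.03],[0,0,0.03],[0,0,0.025],[0,0,0.013],[0,0,0],[0,0,0],[0,0,0],[0,0,0],[0,0,0],[0,0,0]], "delta_rot": [[0,0,-3.5],[0,0,0],[0,0,0],[0,0,0],[0,0,0],[0,0,0],[0,0,0],[0,0,0],[0,0,0],[0,0,0],[0,0,0]], "grip": [0.7,0.4,0.4,0.4,0.4,0.4,-1,-1,-1,-1,-1], "squeeze": 30}}

```text
clock: 3.72
tool_pos: [0.4767, -0.1985, 0.1318]
eef_rot: [0.972, 0.235, 0.0, -0.0]
contact_force: [-1.0, 4.2, 2.3]
opening: 0.156
finger_force: 2.6
```

Call:
{"api": "play_rows", "payload": {"translation": [[0,0,0],[0,0,0],[0,0,-0.01],[0,0,-0.03],[0,0,-0.04],[0,0,-0.04],[0,0,-0.01]], "delta_rot": [[0,0,0],[0,0,0],[0,0,0],[0,0,0],[0,0,0],[0,0,0],[0,0,0]], "grip": [-1,-1,-1,-1,-1,-1,-1]}}

```text
clock: 4.6
tool_pos: [0.4775, -0.1995, 0.2638]
eef_rot: [0.972, 0.235, 0.002, 0.001]
contact_force: [0.7, -0.2, -5.3]
opening: 0.144
finger_force: 30.0
```

Call:
{"api": "play_rows", "payload": {"translation": [[0.015,-0.015,0],[0.026,-0.027,0],[0.029,-0.0295,0],[0.029,-0.0295,0],[0.029,-0.0295,0],[0.029,-0.0295,0],[0.029,-0.0295,0],[0.0205,-0.021,0],[0.007,-0.007,0],[0,0,0]], "delta_rot": [[0,0,0],[0,0,0],[0,0,0],[0,0,0],[0,0,0],[0,0,0],[0,0,0],[0,0,0],[0,0,-2],[0,0,-5]], "grip": [-1,-1,-1,-1,-1,-1,-1,-1,-1,-1]}}

```text
clock: 5.85
tool_pos: [0.5665, 0.0921, 0.2605]
eef_rot: [0.955, 0.296, -0.001, 0.0]
contact_force: [-0.4, -0.6, -4.3]
opening: 0.146
finger_force: 30.0
```

Call:
{"api": "play_rows", "payload": {"translation": [[0,0,0],[0,0,0],[0,0,0],[0,0,0],[0,0,0],[0,0,0],[0,0,0],[0,0,0],[0,0,0],[0,0,0],[0,0,0],[0,0,0],[0,0,0],[0,0,0],[0,0,0],[0,0,0]], "delta_rot": [[0,0,-8],[0,0,-10],[0,0,-10],[0,0,-10],[0,0,-10],[0,0,-10],[0,0,-10],[0,0,-10],[0,0,-10],[0,0,-10],[0,0,-10],[0,0,-9],[0,0,-5],[0,0,-1],[0,0,0],[0,0,0]], "grip": [-1,-1,-1,-1,-1,-1,-1,-1,-1,-1,-1,-1,-1,-1,-1,-1]}}

```text
clock: 7.85
tool_pos: [0.567, 0.0919, 0.2615]
eef_rot: [0.198, 0.98, -0.0, -0.0]
contact_force: [-0.4, -0.3, -4.8]
opening: 0.145
finger_force: 30.0
```

Run:
```python
from h import *
s=r.get_state();k=r.get_calibration("wrist");im=r.snapshot("wrist")
print(s["clock"],s["tool_pos"],s["eef_rot"],s["q"],s["contact_force"],s["moment"],s["opening"],s["finger_force"])
T=R.from_quat(s["eef_rot"]);print(np.degrees(np.arctan2(*T.as_matrix()[:2,1][::-1])))
for t in ["fixture","work_ring","clamp"]:
    for d in r.look_for("wrist",t)[:2]: print(t,d["point"],d["confidence"],px("wrist",d["point"],k))
cv2.imwrite("pics/w2.png",im)
```

```text
7.85 [0.567  0.0919 0.2615] [ 0.198   0.9802 -0.0003 -0.0001] [ 0.167   0.7595 -0.7217  1.7485  0.6315  0.8809  0.3352] [-0.3787 -0.2796 -4.7921] [ 0.0473 -0.1675  0.023 ] 0.14481141962825306 29.999101934954524
67.15967731156171
fixture [0.5106, 0.1174, 0.0163] 0.64 [276.2102 135.7032]
work_ring [0.5109, 0.1146, 0.049] 0.97 [273.8987 137.7902]
work_ring [0.3905, 0.1502, 0.0132] 0.81 [259.815    6.9813]
clamp [0.5573, 0.0973, 0.1805] 0.74 [277.0056 229.6268]
clamp [0.3481, -0.0785, 0.0277] 0.62 [30.0981 59.1825]
```

View pics/w2.png

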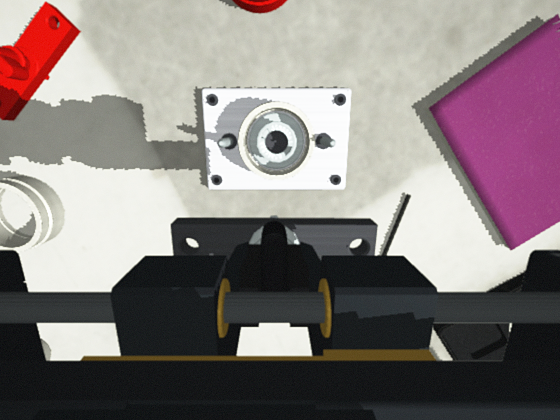

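The fixture shows at (276,139) with its dowels near (228,142) and (325,141). The held bar is at (275,238) with holes at (193,243) and (358,243). I'll enlarge it for precise pixels.

Run:
```python
from h import *
im=cv2.imread("pics/w2.png")[80:260,165:385]; cv2.imwrite("pics/w2c.png",cv2.resize(im,(792,648)[:2],interpolation=3)[:600])
```

```text
(no output)
```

View pics/w2c.png

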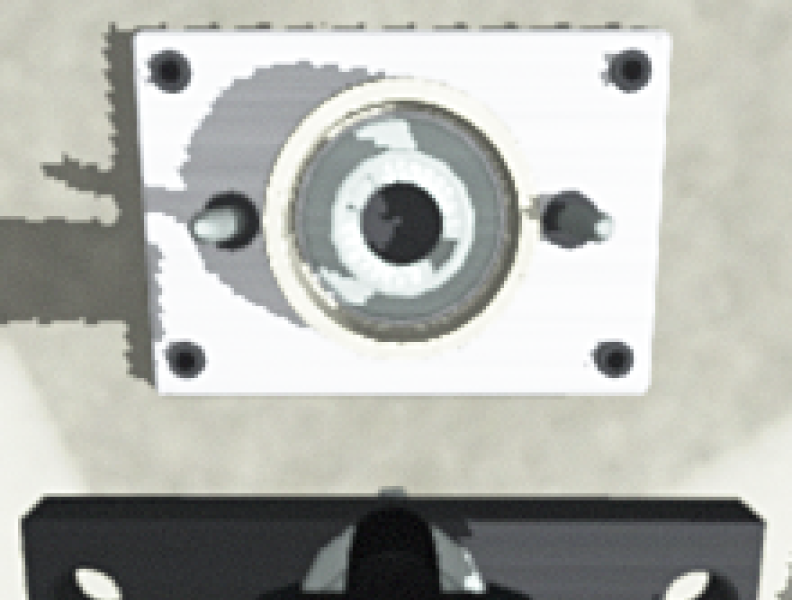

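Run:
```python
from h import *
k=r.get_calibration("wrist");s=r.get_state()
f=lambda u,z:ray("wrist",(165+u[0]/3.6,80+u[1]/3.6),z,k)
ang=lambda v:np.degrees(np.arctan2(v[1],v[0]))
sc=[f(p,.014) for p in[(171,71),(632,70),(614,359),(186,359)]];print("screws",np.mean(sc,0),ang(sc[1]-sc[0]),ang(sc[2]-sc[3]),np.linalg.norm(sc[1]-sc[0]),np.linalg.norm(sc[2]-sc[1]))
co=[f(p,.014) for p in[(135,32),(671,33),(648,393),(157,394)]];print("plate",np.mean(co,0),ang(co[1]-co[0]),ang(co[2]-co[3]),np.linalg.norm(co[1]-co[0]),np.linalg.norm(co[2]-co[1]))
d=[f(p,.067) for p in[(200,228),(607,229)]];print("tips",np.mean(d,0),ang(d[1]-d[0]),np.linalg.norm(d[1]-d[0]))
print("ring",f((400,212),.048))
h=[ray("wrist",p,.180,k) for p in[(193,243),(358.5,243)]];print("bar holes",np.mean(h,0),ang(h[1]-h[0]),np.linalg.norm(h[1]-h[0]))
e=[f(p,.180) for p in[(40,519),(768,522)]];print("bar front",np.mean(e,0),ang(e[1]-e[0]),np.linalg.norm(e[1]-e[0]))
print(R.from_quat(s["eef_rot"]).as_matrix(),s["tool_pos"])
```

```text
screws [0.5162 0.1158 0.014 ] 67.27978535877764 67.18557602008164 0.1366691080289435 0.08637636399885724
plate [0.5167 0.1162 0.014 ] 67.06098952171982 67.30723825998601 0.15746510166012012 0.10758703693334956
tips [0.5165 0.116  0.067 ] 67.03767554141609 0.10522634754614195
ring [0.5129 0.1167 0.048 ]
bar holes [0.5652 0.0937 0.18  ] 67.20580943191453 0.09994055673955668
bar front [0.5548 0.099  0.18  ] 66.95115746938343 0.11993217207718952
[[-0.922   0.3873  0.0002]
 [ 0.3873  0.922  -0.0003]
 [-0.0003 -0.0002 -1.    ]] [0.5671 0.0923 0.2618]
```

Call:
{"api": "play_rows", "payload": {"translation": [[0.005,0.0023,0.015],[0.008,0,0.03],[0.008,0,0.03],[0,0,0.012],[0,0,0.004],[0,0,0],[0,0,0]], "delta_rot": [[0,0,0],[0,0,0],[0,0,0],[0,0,0],[0,0,0],[0,0,0],[0,0,0]], "grip": [-1,-1,-1,-1,-1,-1,-1]}}

```text
clock: 8.93
tool_pos: [0.5494, 0.1027, 0.1716]
eef_rot: [0.198, 0.98, 0.0, 0.001]
contact_force: [0.1, 0.7, -5.2]
opening: 0.147
finger_force: 30.0
```

Run:
```python
from h import *
s=r.get_state();k=r.get_calibration("wrist");im=r.snapshot("wrist")
print(s["clock"],s["tool_pos"],s["eef_rot"],s["contact_force"])
cv2.imwrite("pics/w3.png",im); cv2.imwrite("pics/w3c.png",cv2.resize(im[60:270,140:410],(780,600)[:2] if 0 else None,fx=2.8,fy=2.8,interpolation=3))
```

```text
8.925 [0.5494 0.1027 0.1716] [0.1978 0.9802 0.0005 0.0009] [ 0.0716  0.6544 -5.2021]
```

View pics/w3c.png

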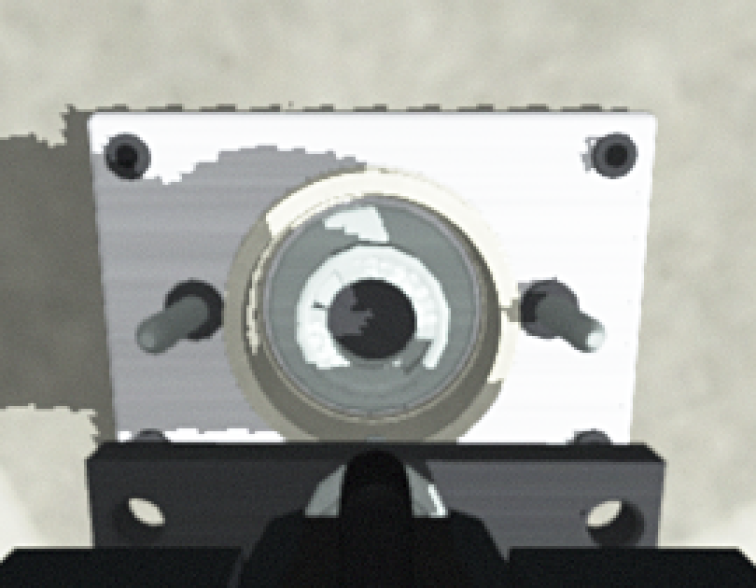

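The near view shows the dowel tips at crop (148,341) and (596,339), and the bar's holes at (139,519) and (613,522).

Run:
```python
from h import *
k=r.get_calibration("wrist");s=r.get_state();T=R.from_quat(s["eef_rot"])
def f(u,z): return T.inv().apply(ray("wrist",(140+u[0]/2.8,60+u[1]/2.8),z,k)-s["tool_pos"])
def show(n,a,b,z):
    a,b=f(a,z),f(b,z);print(n,(a+b)/2,"d",np.linalg.norm(b-a),"ang",np.degrees(np.arctan2(*(b-a)[:2])))
show("tips",(148,341),(596,339),.066)
show("base",(194,304),(545,304),.014)
show("screws",(128,156),(615,155),.014)
show("holes",(139,519),(613,522),.090)
show("barfront top edge",(100,460),(662,463),.090)
show("bar front bottom corners",(90,452),(665,452),.080)
```

```text
tips [ 0.0357 -0.0013  0.1055] d 0.10433127712986426 ang 0.21880593406596938
base [ 0.0374 -0.0022  0.1575] d 0.1032584820161995 ang -0.04026346237503428
screws [ 0.079  -0.0016  0.1574] d 0.13656563997106205 ang 0.06924007491598808
holes [ 0.0005 -0.0003  0.0815] d 0.10238115411520114 ang -0.42614311957177464
barfront top edge [0.0139 0.0008 0.0815] d 0.11889157791545671 ang -0.3594853144898292
bar front bottom corners [0.0128 0.     0.0915] d 0.12868677313644344 ang -0.03756071148984209
```

Call:
{"api": "play_rows", "payload": {"translation": [[0.01,-0.0013,0],[0.016,0,0],[0.01,0,0],[0,0,0.004],[0,0,0.005],[0,0,0.004],[0,0,0.002],[0,0,0]], "delta_rot": [[0,0,0],[0,0,0],[0,0,0],[0,0,0],[0,0,0],[0,0,0],[0,0,0],[0,0,0]], "grip": [-1,-1,-1,-1,-1,-1,-1,-1]}}

```text
clock: 9.98
tool_pos: [0.515, 0.1152, 0.1554]
eef_rot: [0.198, 0.98, -0.0, -0.0]
contact_force: [0.5, -0.5, -4.3]
opening: 0.144
finger_force: 30.0
```

Call:
{"api": "play_rows", "payload": {"translation": [[0,0,0.003],[0,0,0.003],[0,0,0.003],[0,0,0.001],[0,0,0]], "delta_rot": [[0,0,0],[0,0,0],[0,0,0],[0,0,0],[0,0,0]], "grip": [-1,-1,-1,-1,-1]}}

```text
clock: 10.6
tool_pos: [0.515, 0.1153, 0.1456]
eef_rot: [0.197, 0.98, -0.0, -0.0]
contact_force: [-0.9, 0.1, -4.2]
opening: 0.148
finger_force: 30.0
```

Call:
{"api": "play_rows", "payload": {"translation": [[0,0,0.001],[0,0,0.001],[0,0,0]], "delta_rot": [[0,0,0],[0,0,0],[0,0,0]], "grip": [-1,-1,-1]}}

```text
clock: 10.98
tool_pos: [0.5151, 0.1153, 0.1439]
eef_rot: [0.198, 0.98, -0.0, 0.0]
contact_force: [0.2, -0.3, -2.4]
opening: 0.147
finger_force: 30.0
```

Call:
{"api": "play_rows", "payload": {"translation": [[0,0,0.001],[0,0,0.001],[0,0,0]], "delta_rot": [[0,0,0],[0,0,0],[0,0,0]], "grip": [-1,-1,-1]}}

```text
clock: 11.35
tool_pos: [0.5151, 0.1153, 0.142]
eef_rot: [0.198, 0.98, -0.0, 0.0]
contact_force: [-1.8, -0.6, 4.3]
opening: 0.143
finger_force: 30.0
```

Call:
{"api": "play_rows", "payload": {"translation": [[0,0,0.0005],[0,0,0]], "delta_rot": [[0,0,0],[0,0,0]], "grip": [-1,-1]}}

```text
clock: 11.6
tool_pos: [0.5151, 0.1154, 0.1418]
eef_rot: [0.197, 0.98, -0.0, 0.0]
contact_force: [-1.8, -0.6, 7.9]
opening: 0.141
finger_force: 30.0
```

Call:
{"api": "play_rows", "payload": {"translation": [[0,0,0],[0,0,0],[0,0,0],[0,0,0]], "delta_rot": [[0,0,-4],[0,0,-4],[0,0,-4],[0,0,0]], "grip": [-1,-1,-1,-1]}}

```text
clock: 12.1
tool_pos: [0.515, 0.1152, 0.1417]
eef_rot: [0.094, 0.996, -0.0, 0.0]
contact_force: [-1.6, -1.1, 7.3]
opening: 0.144
finger_force: 30.0
```

Call:
{"api": "play_rows", "payload": {"translation": [[0,0,0],[0,0,0],[0,0,0],[0,0,0]], "delta_rot": [[0,0,-3],[0,0,-3],[0,0,-3],[0,0,0]], "grip": [-1,-1,-1,-1]}}

```text
clock: 12.6
tool_pos: [0.515, 0.1151, 0.1417]
eef_rot: [0.015, 1.0, -0.0, 0.0]
contact_force: [-3.2, -1.7, 8.0]
opening: 0.141
finger_force: 30.0
```

```bash
cat > st.py <<'E'
from h import *
s=r.get_state();T=R.from_quat(s["eef_rot"]).as_matrix()
print(s["clock"],s["tool_pos"],"yawY",np.degrees(np.arctan2(T[1,1],T[0,1])).round(2),s["contact_force"],s["moment"],s["q"][6].round(3),s["opening"])
E
python3 st.py
```

```text
12.6 [0.515  0.1151 0.1417] yawY 88.23 [-3.2166 -1.6621  8.0006] [-0.3026  0.3325  0.044 ] 0.327 0.1411821579874743
```

Call:
{"api": "play_rows", "payload": {"translation": [[0,0,0],[0,0,0],[0,0,0],[0,0,0]], "delta_rot": [[0,0,-3],[0,0,-3],[0,0,-3],[0,0,0]], "grip": [-1,-1,-1,-1]}}

```text
clock: 13.1
tool_pos: [0.515, 0.115, 0.1417]
eef_rot: [-0.063, 0.998, -0.0, 0.0]
contact_force: [-1.6, -2.1, 9.0]
opening: 0.142
finger_force: 30.0
```

Call:
{"api": "play_rows", "payload": {"translation": [[0,0,-0.0001],[0,0,0],[0,0,0],[0,0,0]], "delta_rot": [[0,0,-3],[0,0,-3],[0,0,-3],[0,0,0]], "grip": [-1,-1,-1,-1]}}

```text
clock: 13.6
tool_pos: [0.515, 0.1149, 0.1416]
eef_rot: [-0.141, 0.99, -0.0, 0.0]
contact_force: [-2.1, -1.8, 6.2]
opening: 0.144
finger_force: 30.0
```

Call:
{"api": "play_rows", "payload": {"translation": [[0,0,0],[0,0,0],[0,0,0],[0,0,0]], "delta_rot": [[0,0,-3],[0,0,-3],[0,0,-3],[0,0,0]], "grip": [-1,-1,-1,-1]}}

```text
clock: 14.1
tool_pos: [0.515, 0.1148, 0.1412]
eef_rot: [-0.218, 0.976, -0.0, -0.0]
contact_force: [-2.5, -2.0, 1.5]
opening: 0.143
finger_force: 30.0
```

```bash
python3 st.py
```

```text
14.1 [0.515  0.1148 0.1412] yawY 115.16 [-2.4824 -2.0002  1.4815] [-0.3051  0.0633 -0.0101] 0.725 0.14304530087000747
```

Force fell from about 8 N to 1.5 N and z is sinking: this is the thread start drop. I'll follow it down without turning.

Call:
{"api": "play_rows", "payload": {"translation": [[0,0,0.001],[0,0,0.001],[0,0,0.001],[0,0,0]], "delta_rot": [[0,0,0],[0,0,0],[0,0,0],[0,0,0]], "grip": [-1,-1,-1,-1]}}

```text
clock: 14.6
tool_pos: [0.515, 0.1149, 0.1381]
eef_rot: [-0.218, 0.976, -0.0, -0.0]
contact_force: [-0.9, -2.9, 1.8]
opening: 0.147
finger_force: 30.0
```

Call:
{"api": "play_rows", "payload": {"translation": [[0,0,0.001],[0,0,0.001],[0,0,0.0006],[0,0,0]], "delta_rot": [[0,0,0],[0,0,0],[0,0,0],[0,0,0]], "grip": [-1,-1,-1,-1]}}

```text
clock: 15.1
tool_pos: [0.515, 0.1149, 0.1357]
eef_rot: [-0.218, 0.976, -0.0, -0.0]
contact_force: [0.1, -3.8, 2.9]
opening: 0.143
finger_force: 30.0
```

Call:
{"api": "play_rows", "payload": {"translation": [[0,0,0.0005],[0,0,0.0003],[0,0,0]], "delta_rot": [[0,0,0],[0,0,0],[0,0,0]], "grip": [-1,-1,-1]}}

```text
clock: 15.48
tool_pos: [0.515, 0.115, 0.1353]
eef_rot: [-0.218, 0.976, -0.0, 0.0]
contact_force: [-1.0, -5.0, 7.2]
opening: 0.146
finger_force: 30.0
```

Call:
{"api": "play_rows", "payload": {"translation": [[0,-0.0004,0],[0,0,0.0002],[0,0,0.0002],[0,0,0.0002],[0,0,0]], "delta_rot": [[0,0,3],[0,0,3],[0,0,3],[0,0,3],[0,0,0]], "grip": [-1,-1,-1,-1,-1]}}

```text
clock: 16.1
tool_pos: [0.515, 0.115, 0.1346]
eef_rot: [-0.115, 0.993, -0.0, 0.0]
contact_force: [-1.3, -3.1, 5.0]
opening: 0.146
finger_force: 30.0
```

```bash
python3 st.py
```

```text
16.1 [0.515  0.115  0.1346] yawY 103.2 [-1.3066 -3.1049  4.9842] [-0.7965  0.131  -0.0158] 0.532 0.14563040103784608
```

Call:
{"api": "play_rows", "payload": {"translation": [[0,0,0.0003],[0,0,0.0003],[0,0,0.0003],[0,0,0.0003],[0,0,0]], "delta_rot": [[0,0,4],[0,0,4],[0,0,4],[0,0,4],[0,0,0]], "grip": [-1,-1,-1,-1,-1]}}

```text
clock: 16.73
tool_pos: [0.5151, 0.1153, 0.1335]
eef_rot: [0.024, 1.0, 0.0, 0.0]
contact_force: [-1.4, -3.6, 6.2]
opening: 0.145
finger_force: 30.0
```

```bash
python3 st.py
```

```text
16.725 [0.5151 0.1153 0.1335] yawY 87.2 [-1.3867 -3.6477  6.1746] [-0.6905  0.1354 -0.0697] 0.294 0.14519979506240133
```

Call:
{"api": "play_rows", "payload": {"translation": [[0,0,0.0003],[0,0,0.0003],[0,0,0.0003],[0,0,0.0003],[0,0,0]], "delta_rot": [[0,0,4],[0,0,4],[0,0,4],[0,0,4],[0,0,0]], "grip": [-1,-1,-1,-1,-1]}}

```text
clock: 17.35
tool_pos: [0.515, 0.1155, 0.1327]
eef_rot: [0.163, 0.987, 0.0, 0.0]
contact_force: [-1.9, -2.7, 10.1]
opening: 0.145
finger_force: 30.0
```

```bash
python3 st.py
```

```text
17.35 [0.515  0.1155 0.1327] yawY 71.22 [-1.884  -2.7054 10.0708] [-0.7509  0.3356 -0.0434] 0.066 0.14477525767939683
```

Call:
{"api": "play_rows", "payload": {"translation": [[0,0,-0.0002],[0,0,0],[0,0,0.0002],[0,0,0.0002],[0,0,0]], "delta_rot": [[0,0,4],[0,0,4],[0,0,4],[0,0,4],[0,0,0]], "grip": [-1,-1,-1,-1,-1]}}

```text
clock: 17.98
tool_pos: [0.5151, 0.1156, 0.1326]
eef_rot: [0.299, 0.954, 0.0, 0.0]
contact_force: [-2.3, -3.8, 11.6]
opening: 0.144
finger_force: 30.0
```

```bash
python3 st.py
```

```text
17.975 [0.5151 0.1156 0.1326] yawY 55.23 [-2.272  -3.7993 11.6131] [-0.7373  0.3406 -0.005 ] -0.149 0.1442097252396671
```

Call:
{"api": "play_rows", "payload": {"translation": [[0,0,-0.0004],[0,0,0],[0,0,0],[0,0,0],[0,0,0]], "delta_rot": [[0,0,3],[0,0,3],[0,0,3],[0,0,3],[0,0,0]], "grip": [-1,-1,-1,-1,-1]}}

```text
clock: 18.6
tool_pos: [0.5152, 0.1157, 0.1326]
eef_rot: [0.397, 0.918, 0.001, 0.0]
contact_force: [-1.9, -2.7, 6.3]
opening: 0.143
finger_force: 30.0
```

```bash
python3 st.py
```

```text
18.6 [0.5152 0.1157 0.1326] yawY 43.25 [-1.8691 -2.6681  6.3476] [-0.6326  0.1769  0.0932] -0.302 0.14341809263913727
```

Call:
{"api": "play_rows", "payload": {"translation": [[0,0,0],[0,0,0],[0,0,0]], "delta_rot": [[0,0,2],[0,0,2],[0,0,0]], "grip": [-1,-1,-1]}}

```text
clock: 18.98
tool_pos: [0.5153, 0.1157, 0.1325]
eef_rot: [0.428, 0.904, 0.001, 0.0]
contact_force: [-0.6, -2.5, 6.3]
opening: 0.146
finger_force: 30.0
```

```bash
python3 st.py
```

```text
18.975 [0.5153 0.1157 0.1325] yawY 39.28 [-0.6448 -2.5494  6.2875] [-0.6409  0.0635  0.1358] -0.351 0.1456932525871203
```

Call:
{"api": "play_rows", "payload": {"translation": [[0,0,0],[0,0,0],[0,0,0]], "delta_rot": [[0,0,2],[0,0,1],[0,0,0]], "grip": [-1,-1,-1]}}

```text
clock: 19.35
tool_pos: [0.5154, 0.1157, 0.1325]
eef_rot: [0.452, 0.892, 0.001, 0.0]
contact_force: [-1.5, -3.3, 5.8]
opening: 0.146
finger_force: 30.0
```

```bash
python3 st.py
```

```text
19.35 [0.5154 0.1157 0.1325] yawY 36.31 [-1.4913 -3.328   5.7778] [-0.6201  0.0126  0.2079] -0.388 0.14649458177679936
```

Call:
{"api": "play_rows", "payload": {"translation": [[0,0,0],[0,0,0],[0,0,0]], "delta_rot": [[0,0,1.5],[0,0,1.5],[0,0,0]], "grip": [-1,-1,-1]}}

```text
clock: 19.73
tool_pos: [0.5154, 0.1158, 0.1325]
eef_rot: [0.474, 0.88, 0.001, 0.0]
contact_force: [-0.0, -3.2, 4.7]
opening: 0.143
finger_force: 30.0
```

```bash
python3 st.py
```

```text
19.725 [0.5154 0.1158 0.1325] yawY 33.37 [-0.0306 -3.2001  4.6856] [-0.6418 -0.0589  0.4558] -0.423 0.14274170035733774
```

Call:
{"api": "play_rows", "payload": {"translation": [[0,0,0],[0,0,0],[0,0,0],[0,0,0],[0,0,-0.01],[0,0,-0.03],[0,0,-0.05],[0,0,-0.05],[0,0,0],[0,0,0]], "delta_rot": [[0,0,0],[0,0,0],[0,0,0],[0,0,0],[0,0,0],[0,0,0],[0,0,0],[0,0,0],[0,0,0],[0,0,0]], "grip": [-0.3,-0.3,-0.3,-0.3,-0.3,-0.3,-0.3,-0.3,-0.3,-0.3]}}

```text
clock: 20.98
tool_pos: [0.5148, 0.1144, 0.2721]
eef_rot: [0.476, 0.88, -0.0, 0.0]
contact_force: [-0.6, -0.3, -0.5]
opening: 0.354
finger_force: 0.0
```

```bash
python3 st.py
python3 - <<'E'
from h import *
a=r.snapshot("wrist");b=r.snapshot("scene")
b=cv2.resize(b[200:310,100:260],None,fx=2.5,fy=2.5,interpolation=3)
c=np.zeros((420+b.shape[0]-100,560,3),np.uint8);c[:320]=a[:320];c[320:320+b.shape[0],:b.shape[1]]=b
cv2.imwrite("pics/end.png",c[:600])
E
```

```text
20.975 [0.5148 0.1144 0.2721] yawY 33.2 [-0.6144 -0.2839 -0.4649] [-0.0349 -0.1292  0.0259] -0.244 0.35359893275166826
```

View pics/end.png

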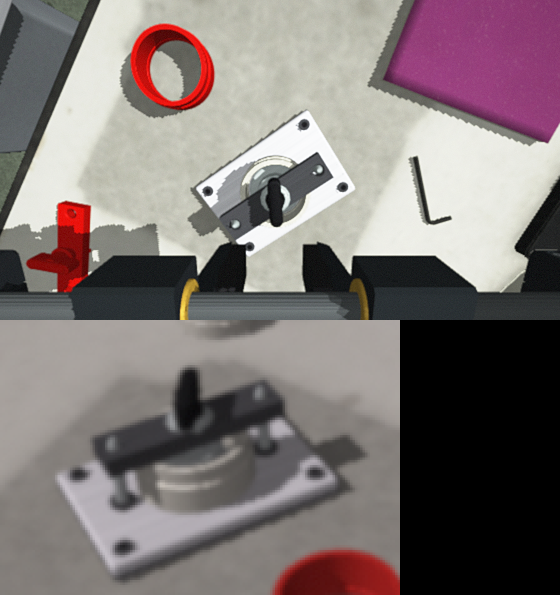

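The end pictures show the bar flat on the ring, with dowel tips through both holes at (320,170) and (234,223). The wing is turned at (275,200), the collar is down on the bar, and the gripper is clear.

```bash
python3 -c "
from plant import r
print(r.finish_job())"
```

```text
the job is handed in; nothing more can be done
None
```

The job is handed in: the bar sits over both dowels, flat on the bearing ring, and the bolt went backward about 45–48° to the thread start drop, then forward about 82° to the stop (0.46 N m), finished at about 21 s with the gripper clear.

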